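# Screen the stripped fittings

## Robot

A 7-joint arm with a two-finger parallel gripper is mounted at the origin on the work surface. World frame = base frame: x ahead of the robot, y to its left, z up, the work surface at z = 0. Lengths are in m, angles in rad, forces in N, time in s.
With the tool pointing down it reaches from about 0.425 to 1.025 m from the base axis. Payload 9.4 kg.
Tool frame: the origin (TCP) lies at the very end of the fingers, on their centre line; the grasp point (between the pads) lies 19 mm behind it; z points along the fingers, y is the direction in which the jaws open and shut (so a half turn about z gives the same grasp; the last joint's range is limited). The gripper opens to 93 mm and grips with 3 to 60 N. Pads are 15 mm wide; open, the fingers measure 128 mm over their backs; the gripper's body (75 mm by 188 mm) begins 65 mm behind the grasp point.
Start: joints at [-0.077, 0.599, -0.003, 1.599, 0.002, 0.943, -0.08], TCP at [0.725, -0, 0.219] pointing down, gripper open.
Joint ranges: [-2.57, 2.57], [-0.35, 1.97], [-1.29, 1.29], [0.11, 2.56], [-1.05, 4.19], [0.11, 1.86], [-2.63, 2.63]. Speed limits (rad/s): [2.22, 2.22, 3.01, 3.01, 3.14, 3.14, 3.14].

## Interface

Orientations are given as a unit quaternion [x, y, z, w].
In Python, from plant import r gives the robot as it stands. Calls block until the motion is done:
- r.reach(position, orientation): joint-space move of the TCP to a pose.
- r.movel(position, frame=None, velocity=0.15, max_force=None): straight line of the TCP; frame=None keeps the orientation; velocity is the mean speed in m/s. With max_force (N) it stops when the force on the tool has changed by that much, and returns True; else False.
- r.move_j(angles): joint-space move.
- r.let_go() and r.grasp(squeeze=None): open the fingers fully, or close them until they stop; squeeze is the grip in N (None keeps the last).
- r.pause(seconds).
- r.ik(position, orientation): joint angles nearest the present ones, or None.
- r.grab_frame(name): name is "scene" or "side" or "wrist"; returns the picture (384x512x3 uint8, red, green, blue); there is no depth.
- r.camera_info(name): a dict with "fovy" (degrees; the focal length in pixels is half the picture's height over the tangent of half this angle, whatever the lens; pixels are square), "cx", "cy" (the principal point, pixels), "dist" ([k1, k2, p1, p2, k3] as OpenCV has them; the pictures are not rectified), "rvec" (rotation vector, rad) and "tvec" (3), from world to camera coordinates, as OpenCV has them. Camera axes: x right, y down, z forward; pixel columns grow to the right and rows downward; lengths in m; the calibration is good to about 2 mm. A picture is of the moment at which its call begins: read the wrist's pose just before it. camera_info takes no time and is no camera call; for the wrist camera it gives the pose at the moment of the call.
A pose or a line that the arm cannot do raises r.Unreachable and nothing moves.
- r.finish_job(): hands the job in, once; it reports no verdict.
Readings, each from a call of its own:
- r.read_t(): time.
- r.read_qpos(): joint angles.
- r.read_qvel(): joint speeds.
- r.read_joint_torque(): joint torques, N m.
- r.read_tool_pos(): TCP position.
- r.read_eef_rot(): TCP orientation.
- r.read_wrist_force(): force on the tool from outside, world axes, zero at the start.
- r.read_wrist_torque(): the same for the moment, N m.
- r.read_gripper_width(): opening from 0.0 (shut) to 1.0 (fully open).
Only numpy, scipy, OpenCV 4.12 (cv2) and the standard library are available. Lean on these libraries where they do the work, as an engineer would, in place of code of your own. Each camera call takes 0.05 s, during which the arm holds its last target.

## Task

Lift the black tray's yellow handle to tip the tray right up, so that its fittings slide onto the grate and the orange plugs drop through while the brass couplings stay on top; then lower the tray gently back down to level, without letting it drop. Pick the two brass couplings off the grate and put both in the blue bin, leaving the plugs in the catch box. Do not disturb the yellow bin, the jar, the torch or the screwdriver.

Things in the scene. Friction and masses are not known exactly. Their poses are not given: they have to be found in the camera images.
- screen: Fixed steel sorting screen: open-topped catch box 262 (x) by 212 (y) mm outside, 250 by 200 inside, floor 4 mm above the bench, with a grate of bars across it. Origin on the bench under the grate's middle, z up. Both x walls and the -y wall are 100 mm high, the +y wall 94 mm. The tipping tray is hinged beside the +y wall, on a pedestal.
- grate (a point): Middle of the grate, at the bar tops, 70 mm above the bench. Seven round 8 mm bars along the screen's y, at its x = 0, +-32, +-64, +-96 mm, with 24 mm gaps; the catch space lies below.
- tray (a joint): Black tipping tray, rad: 0 = level, down on its pedestal; lifting the handle end tips it towards the grate, to the stop at 1.3. 0.35 kg empty, nearly free hinge, no spring: let go, it falls back. Inside 152 (screen x) by 136 (y) mm, floor 4 mm above the hinge line, walls 24 mm above it on three sides, open on the hinge side, where parts slide out onto the grate.
- tray_hinge (a point): Middle of the tray's hinge line, which runs along the screen's x axis, at x = 0, y = 105 mm, z = 100 mm in the screen's frame.
- tray_handle (a point): Middle of the tray's yellow round handle bar, 12 mm thick, 100 mm long, along the screen's x. With the tray level it is 180 mm from the hinge line along the screen's +y, 30 mm above it and 130 mm above the bench; 34 mm free between bar and tray end. It turns within a pinching grip, so it can be led round the hinge with the gripper always pointing down.
- blue_bin: Open blue bin, loose, 0.6 kg, 130 by 130 mm outside, 55 mm high, 4 mm walls and floor. Origin at the centre of its underside.
- yellow_bin: Open yellow bin, same size as the blue one, empty; not to be used. Origin at the centre of its underside.
- coupling0_center (a point): Centre of brass hexagonal coupling 1 of 2: 36 mm across flats, 36 mm long (z along its axis), 0.1 to 0.2 kg; too large for the gaps. Starts standing in the tray, -x side; on the grate it may lie any way.
- coupling1_center (a point): Centre of brass hexagonal coupling 2 of 2: 36 mm across flats, 36 mm long (z along its axis), 0.1 to 0.2 kg; too large for the gaps. Starts standing in the tray, +x side; on the grate it may lie any way.
- plug0_center (a point): Centre of orange plug 1 of 5: short cylinder, 15 mm diameter, 11 mm high (z along its axis), about 15 g; falls through the gaps. Starts standing in the tray.
- plug1_center (a point): Centre of orange plug 2 of 5: short cylinder, 15 mm diameter, 11 mm high (z along its axis), about 15 g; falls through the gaps. Starts standing in the tray.
- plug2_center (a point): Centre of orange plug 3 of 5: short cylinder, 15 mm diameter, 11 mm high (z along its axis), about 15 g; falls through the gaps. Starts standing in the tray.
- plug3_center (a point): Centre of orange plug 4 of 5: short cylinder, 15 mm diameter, 11 mm high (z along its axis), about 15 g; falls through the gaps. Starts standing in the tray.
- plug4_center (a point): Centre of orange plug 5 of 5: short cylinder, 15 mm diameter, 11 mm high (z along its axis), about 15 g; falls through the gaps. Starts standing in the tray.
- jar: Bystander: jar, 60 mm diameter, 75 mm high. Origin at the centre of its underside.
- driver: Bystander: screwdriver lying on the bench. Origin at its underside near the middle, x along it.
- torch: Bystander: torch lying on the bench, 130 mm long, 44 mm high. Origin under its middle, x along it.
Not all that is in view belongs to the job. Leave any green, purple or turquoise look-alike of the part that bears coupling0_center alone.

How it is judged:
On the way:
1. the tray is tipped up (past 0.8 rad) and both couplings are on the grate, on top of the bars (value of joint tray above 0.8 rad and x of coupling0_center in the frame of screen between -0.125 and 0.125 m and y of coupling0_center in the frame of screen between -0.1 and 0.1 m and z of coupling0_center in the frame of screen between 0.075 and 0.145 m and x of coupling1_center in the frame of screen between -0.125 and 0.125 m and y of coupling1_center in the frame of screen between -0.1 and 0.1 m and z of coupling1_center in the frame of screen between 0.075 and 0.145 m), for 0.1 s.
At the end, for the whole second after the job is handed in: The tray is back down level (within 0.06 rad); both couplings lie at rest in the blue bin, which stands upright; all five plugs lie at rest in the catch box, below the bars (value of joint tray below 0.06 rad and angle between blue_bin's own z axis and vertical below 0.1 rad and x of coupling0_center in the frame of blue_bin between -0.058 and 0.058 m and y of coupling0_center in the frame of blue_bin between -0.058 and 0.058 m and z of each of coupling0_center, coupling1_center in the frame of blue_bin below 0.075 m and linear speed of each of coupling0, coupling1 below 0.03 m/s and x of coupling1_center in the frame of blue_bin between -0.058 and 0.058 m and y of coupling1_center in the frame of blue_bin between -0.058 and 0.058 m and x of plug0_center in the frame of screen between -0.126 and 0.126 m and y of plug0_center in the frame of screen between -0.101 and 0.101 m and z of each of plug0_center, plug1_center, plug2_center, plug3_center, plug4_center in the frame of screen below 0.055 m and linear speed of each of plug0, plug1, plug2, plug3, plug4 below 0.05 m/s and x of plug1_center in the frame of screen between -0.126 and 0.126 m and y of plug1_center in the frame of screen between -0.101 and 0.101 m and x of plug2_center in the frame of screen between -0.126 and 0.126 m and y of plug2_center in the frame of screen between -0.101 and 0.101 m and x of plug3_center in the frame of screen between -0.126 and 0.126 m and y of plug3_center in the frame of screen between -0.101 and 0.101 m and x of plug4_center in the frame of screen between -0.126 and 0.126 m and y of plug4_center in the frame of screen between -0.101 and 0.101 m); the robot touches nothing.
It fails at once if the tray is let fall (turns back faster than 3.5 rad/s) (velocity of joint tray below -3.5 rad/s).
It fails at once if the jar is disturbed (moved more than 30 mm) (distance of jar from where it was at the start of the episode above 0.03 m).
It fails at once if the screwdriver is disturbed (moved more than 30 mm) (distance of driver from where it was at the start of the episode above 0.03 m).
It fails at once if the torch is disturbed (moved more than 30 mm) (distance of torch from where it was at the start of the episode above 0.03 m).
It fails at once if the yellow bin is disturbed (moved more than 30 mm) (distance of yellow_bin from where it was at the start of the episode above 0.03 m).
It also fails if it takes over 72 s, if anything falls off the work surface, if the arm or the gripper's body presses on something with over 40 N, if the wrist force passes 120 N, or if a joint passes its speed limit or range.

## Working session

There is one attempt and no reset: what is moved stays moved. The work goes in short steps, each a Python script; the robot and the scene stay as the last script left them, time stands still between calls to the robot, and variables do not carry over. Pictures are saved under pics/ and viewed, and the job is handed in when it is done.

```bash
ls; mkdir -p pics
python3 - <<'E'
from plant import r
import cv2
for n in ["scene","side","wrist"]:
    i=r.camera_info(n); print(n,i)
    im=r.grab_frame(n); cv2.imwrite(f"pics/{n}0.png",cv2.resize(im[:,:,::-1],(800,600),interpolation=cv2.INTER_CUBIC))
    cv2.imwrite(f"pics/{n}0_raw.png",im[:,:,::-1])
print(r.read_t(),r.read_tool_pos(),r.read_eef_rot())
E
```

```text
pics
scene {'fovy': 57.104367431821174, 'cx': 256.3902670287496, 'cy': 190.38532647188805, 'dist': array([-0.06640458,  0.        ,  0.        ,  0.        ,  0.        ]), 'rvec': array([ 2.51936063,  0.67278239, -0.20612075]), 'tvec': array([-0.50207766, -0.15595746,  1.23778192])}
side {'fovy': 44.140166616578455, 'cx': 256.25246677484444, 'cy': 180.91679477690354, 'dist': array([-0.04109969,  0.        ,  0.        ,  0.        ,  0.        ]), 'rvec': array([ 0.09660899, -2.69087896,  1.57447309]), 'tvec': array([0.55504786, 0.11127129, 1.47946418])}
wrist {'fovy': 64.37637810193598, 'cx': 252.23037527974222, 'cy': 196.41238959568878, 'dist': array([-0.05092993,  0.        ,  0.        ,  0.        ,  0.        ]), 'rvec': array([-2.90199918e+00,  3.09400317e-04,  3.65332997e-03]), 'tvec': array([-0.72364762, -0.0276264 ,  0.3886033 ])}
0.15 [ 7.24622013e-01 -4.55580133e-05  2.17952051e-01] [ 7.07101865e-01  7.07111423e-01 -4.88312195e-04 -3.85628808e-04]
```

View pics/scene0.png

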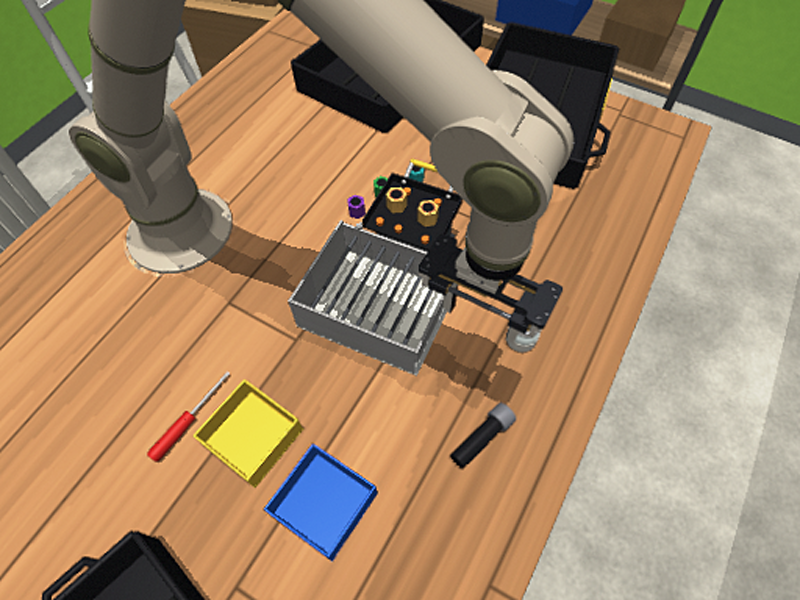

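View pics/side0.png

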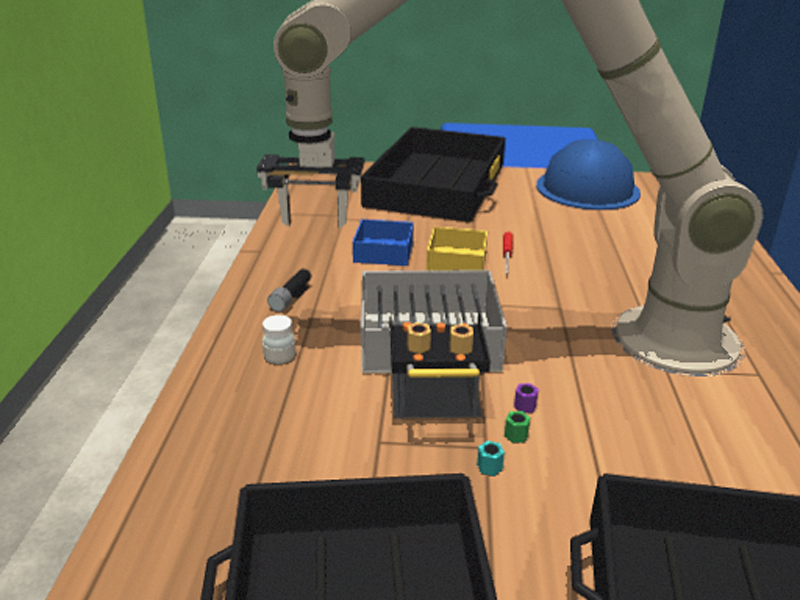

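View pics/wrist0.png

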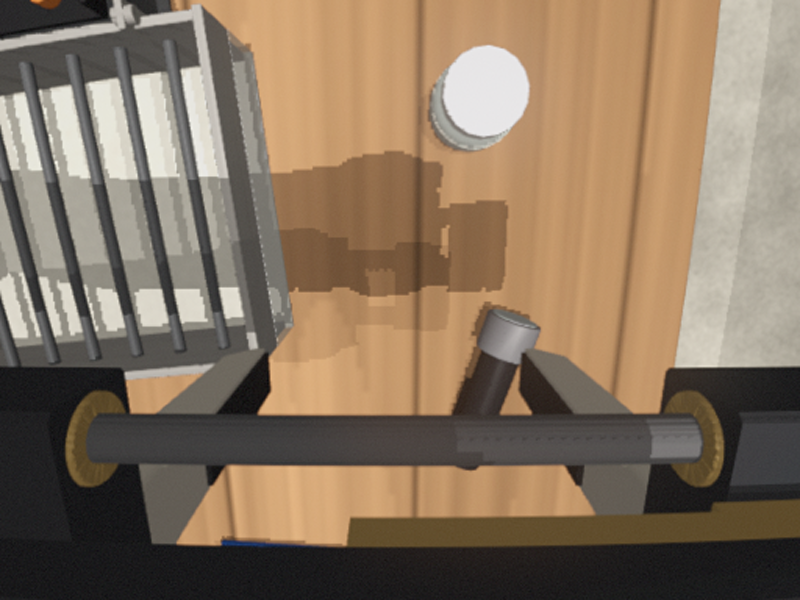

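The scene view shows the grate box at about (370,300), the tray at (410,210), the blue bin at (322,500) and the yellow bin at (248,432). The side view shows the yellow handle at (443,373), the jar at (278,340), the torch at (290,290) and the look-alikes at (520,395), (517,427) and (490,458). I'll enlarge these for measuring.

```bash
cat > h.py <<'E'
import numpy as np, cv2
def K(i):
    f=192/np.tan(np.radians(i["fovy"]/2)); return np.array([[f,0,i["cx"]],[0,f,i["cy"]],[0,0,1.]])
def px2w(i,uv,z):
    p=cv2.undistortPoints(np.array([[uv]],float),K(i),i["dist"])[0,0]
    R=cv2.Rodrigues(i["rvec"])[0]; d=R.T@np.array([p[0],p[1],1]); c=-R.T@i["tvec"]
    return c+d*(z-c[2])/d[2]
def w2px(i,P):
    return cv2.projectPoints(np.array(P,float).reshape(-1,3),i["rvec"],i["tvec"],K(i),i["dist"])[0][:,0]
def crop(im,x0,y0,x1,y1,s,fn):
    c=cv2.resize(im[y0:y1,x0:x1],None,fx=s,fy=s,interpolation=cv2.INTER_CUBIC)
    for x in range((x0+9)//10*10,x1,10):
        cv2.line(c,((x-x0)*s,0),((x-x0)*s,8 if x%50 else 16),(255,0,255),1)
        if x%20==0: cv2.putText(c,str(x),((x-x0)*s,24),0,.35,(255,0,255),1)
    for y in range((y0+9)//10*10,y1,10):
        cv2.line(c,(0,(y-y0)*s),(8 if y%50 else 16,(y-y0)*s),(255,0,255),1)
        if y%20==0: cv2.putText(c,str(y),(10,(y-y0)*s+4),0,.35,(255,0,255),1)
    cv2.imwrite(fn,c)
E
python3 - <<'E'
import cv2
from h import *
s=cv2.imread("pics/scene0_raw.png"); d=cv2.imread("pics/side0_raw.png")
crop(s,180,90,310,245,4 if 0 else 3,"pics/c1.png"); crop(s,180,95,310,245,4,"pics/c1.png")
crop(d,220,165,350,290,5,"pics/c2.png")
crop(s,90,230,250,360,5,"pics/c3.png")
E
```

```text
(no output)
```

View pics/c1.png

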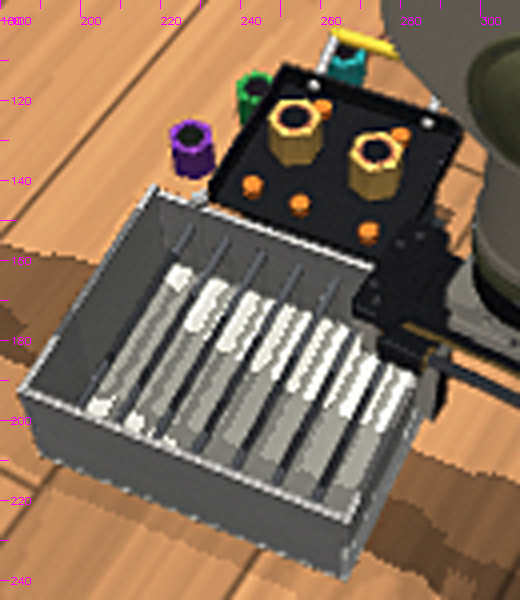

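View pics/c2.png

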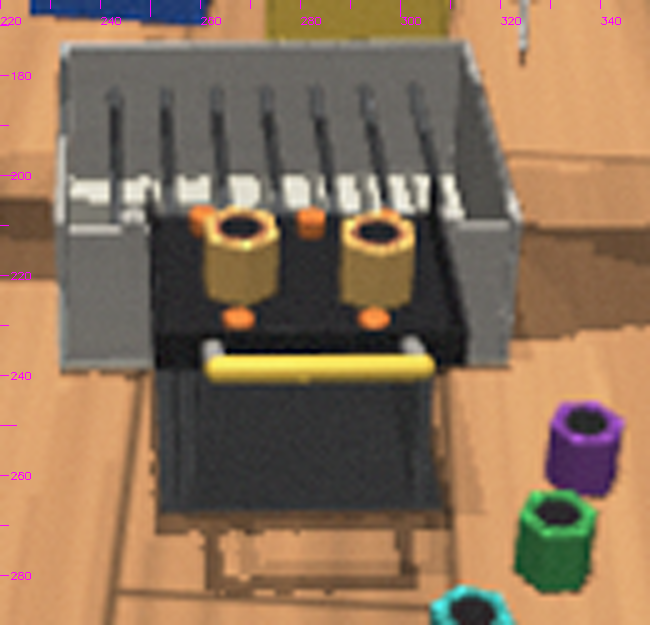

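View pics/c3.png

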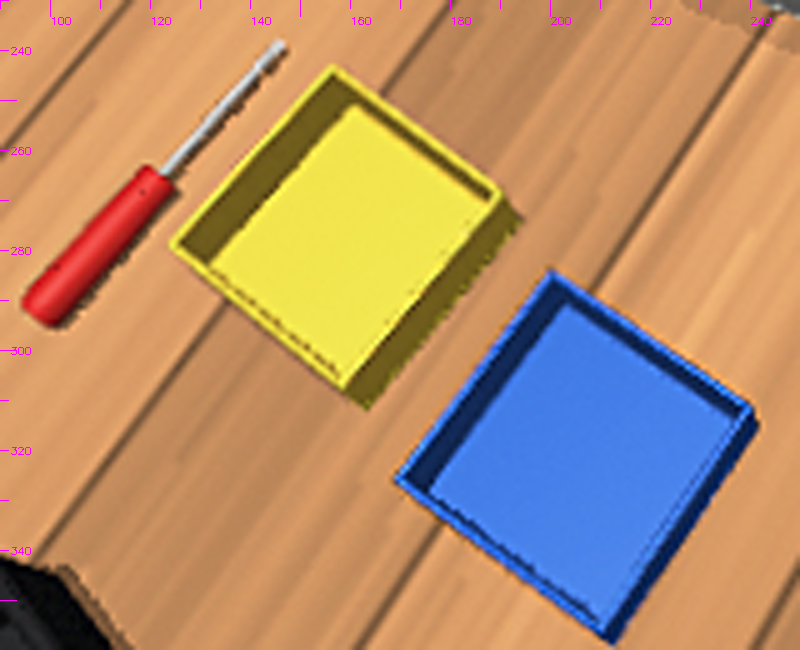

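```bash
cat > m1.py <<'E'
from plant import r
from h import *
from scipy.optimize import least_squares
sc=r.camera_info("scene"); sd=r.camera_info("side")
obs=[(sc,(-131,106,97),(218,142)),(sc,(-131,-106,100),(185,192.7)),(sc,(131,-106,100),(267.8,225)),
(sd,(131,-106,100),(233,173.6)),(sd,(-131,-106,100),(313.2,173.6)),(sd,(-131,106,100),(323.6,208.5)),(sd,(131,106,100),(231.6,209.5)),
(sd,(50,285,130),(261.2,238.8)),(sd,(-50,285,130),(306.8,238.4))]
def T(p,P):
    c,s=np.cos(p[2]),np.sin(p[2]); P=np.array(P)/1000
    return [p[0]+c*P[0]-s*P[1],p[1]+s*P[0]+c*P[1],P[2]]
f=lambda p:np.concatenate([w2px(i,T(p,P))[0]-uv for i,P,uv in obs])
s=least_squares(f,[.6,.1,0.1],loss="soft_l1"); print(s.x); print(f(s.x).reshape(-1,2).round(1))
p=s.x
print("handle",T(p,(0,285,130)),"grate",T(p,(0,0,70)))
B=[(200.2,284),(238,311.5),(210.5,358),(169,326)]
q=np.array([px2w(sc,b,.055) for b in B]);print("blue",q.round(3).tolist(),q.mean(0))
Y=[(156.5,243.5),(190,269),(158.5,306),(125,279)]
q=np.array([px2w(sc,b,.055) for b in Y]);print("yellow",q.round(3).tolist(),q.mean(0))
k=512/800
print("jar",px2w(sd,(278*k,325*k),.075),"torch",px2w(sc,(458*k,460*k),.02),px2w(sc,(505*k,412*k),.02))
E
python3 m1.py
```

```text
[0.49967828 0.04866    0.107902  ]
[[-0.4 -1.6]
 [-1.  -0.5]
 [-0.4  0.1]
 [-2.3 -0.2]
 [-0.3 -1. ]
 [ 0.4  0. ]
 [-1.2  0.3]
 [ 2.1  0.2]
 [-2.5 -0.1]]
handle [np.float64(0.468985852802305), np.float64(0.3320025008942357), np.float64(0.13)] grate [np.float64(0.49967828438165746), np.float64(0.04865999676937492), np.float64(0.07)]
blue [[0.562, -0.261, 0.055], [0.685, -0.272, 0.055], [0.685, -0.398, 0.055], [0.555, -0.389, 0.055]] [ 0.62168285 -0.32992638  0.055     ]
yellow [[0.389, -0.228, 0.055], [0.514, -0.241, 0.055], [0.502, -0.363, 0.055], [0.379, -0.353, 0.055]] [ 0.44615696 -0.2962788   0.055     ]
jar [0.7752913  0.13299525 0.075     ] torch [ 0.78382562 -0.15399009  0.02      ] [ 0.81772378 -0.03553407  0.02      ]
```

```bash
cat >> h.py <<'E'
from scipy.spatial.transform import Rotation as Ro
def down(a):
    # tool z down, tool y (jaw) at world angle a
    y=np.array([np.cos(a),np.sin(a),0]); z=np.array([0,0,-1.]); x=np.cross(y,z)
    return Ro.from_matrix(np.c_[x,y,z]).as_quat()
P0=np.array([0.49968,0.04866]); YAW=0.1079
def S(x,y,z,p0=None,yaw=None):
    p=P0 if p0 is None else p0; w=YAW if yaw is None else yaw
    c,s=np.cos(w),np.sin(w); return np.array([p[0]+c*x-s*y,p[1]+s*x+c*y,z])
E
python3 - <<'E'
from plant import r
from h import *
for a in (YAW+np.pi/2,YAW-np.pi/2):
    for P in (S(0,.285,.25),S(0,.285,.126),S(0,.124,.277),S(-.08,-.05,.09),S(.08,-.05,.09)):
        q=r.ik(P,down(a)); print(None if q is None else np.round(q,2))
q=r.ik(S(0,.285,.25),down(YAW-np.pi/2))
E
```

```text
[-0.36  0.42 -0.49  1.89  0.25  0.89  0.7 ]
[-0.44  0.57 -0.4   2.01  0.36  0.63  0.6 ]
[-0.06  0.32 -0.51  1.98  0.2   0.89  1.01]
[ 0.12  0.5  -0.32  2.37  0.48  0.33  1.06]
[ 0.16  0.63 -0.39  2.01  0.43  0.58  1.15]
[-0.99  0.4   0.39  1.93 -0.2   0.84 -1.96]
[-0.96  0.57  0.36  2.05 -0.35  0.58 -1.82]
[-0.76  0.29  0.4   2.02 -0.15  0.86 -1.74]
[-0.27  0.5   0.22  2.39 -0.38  0.28 -1.17]
[-0.31  0.63  0.3   2.04 -0.36  0.52 -1.21]
```

Run:
```python
from plant import r
from h import *
r.reach(S(0,.285,.25),down(YAW+np.pi/2))
i=r.camera_info("wrist"); im=r.grab_frame("wrist")[:,:,::-1]
np.save("wi.npy",i,allow_pickle=True)
cv2.imwrite("pics/w1_raw.png",im); crop(im,100,0,450,384,2,"pics/w1.png")
print(r.read_t(),r.read_tool_pos(),r.read_wrist_force())
print(w2px(i,[S(-.05,.285,.13),S(.05,.285,.13),S(0,.285,.13),S(-.05,.105,.1),S(.05,.105,.1)]))
im=r.grab_frame("scene")[:,:,::-1]; crop(im,180,80,310,230,4,"pics/s1.png")
```

```text
1.75 [0.47007717 0.33103045 0.24972797] [-0.68639328 -1.09042238  0.70926769]
[[253.48375448 138.65083769]
 [253.73665516 240.75833473]
 [253.61726067 191.74659669]
 [ 79.04238156 138.75007268]
 [ 91.05288842 230.39543874]]
```

View pics/w1.png

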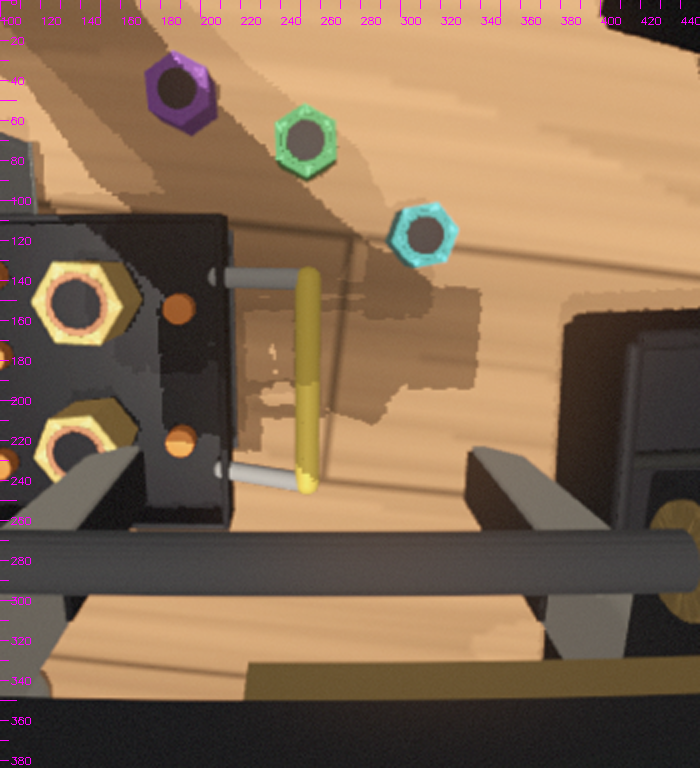

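View pics/s1.png

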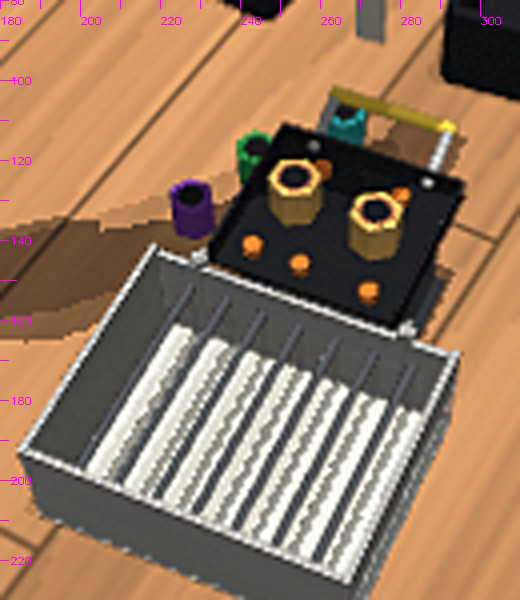

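The wrist view confirms the handle bar: its centre is at about (254,190) and its ends are at rows 134 and 246, within about 1 px of prediction. The yaw matches too. I'll pinch it with the fingertips, so the open inner finger clears the 124 mm tray wall.

Run:
```python
from plant import r
from h import *
x=-.0015
print(r.movel(S(x,.285,.150),velocity=.15),r.movel(S(x,.285,.1255),velocity=.05,max_force=8))
print(r.read_tool_pos(),r.read_wrist_force())
r.grasp(25); print(r.read_gripper_width(),r.read_wrist_force(),r.read_tool_pos()-S(x,.285,.1255))
r.movel(S(x,.2848,.130),velocity=.04)
print(r.read_wrist_force(),r.read_tool_pos()-S(x,.2848,.130),r.read_t())
i=r.camera_info("wrist"); im=r.grab_frame("wrist")[:,:,::-1]
crop(im,100,0,450,384,2,"pics/w2.png")
im=r.grab_frame("side")[:,:,::-1]; crop(im,200,140,350,280,5,"pics/d2.png")
```

```text
False False
[0.46743336 0.33190573 0.12532961] [-0.45098401 -0.36626845  0.73082492]
0.118654009992813 [ 0.14511942 -0.37566493  0.23693789] [-2.13484952e-05 -4.10944191e-05 -5.70369202e-06]
[ 1.01020499 -1.72585372 -3.65408175] [ 2.33439319e-05 -6.16727472e-04 -6.67561815e-05] 4.7667
```

View pics/d2.png

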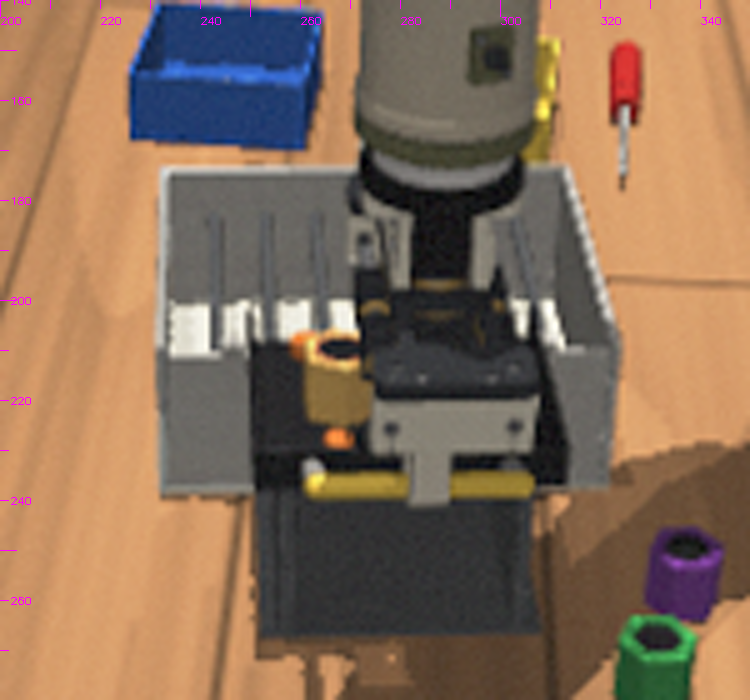

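```bash
cat > arc.py <<'E'
from plant import r
from h import *
PH=np.arctan2(30,180); RR=np.hypot(.18,.03)
def tcp(th,x=-.0015): return S(x,.105+RR*np.cos(PH+th),.1+RR*np.sin(PH+th)-.0045)
def go(ths,v):
    for t in ths:
        r.movel(tcp(t),velocity=v); f=r.read_wrist_force(); 
        print(round(t,2),f.round(1),(1e3*(r.read_tool_pos()-tcp(t))).round(1),round(r.read_gripper_width(),3))
        if np.linalg.norm(f)>45: print("STOP");break
def snap(n):
    im=r.grab_frame("scene")[:,:,::-1]; crop(im,180,60,310,240,3,f"pics/s{n}.png")
    im=r.grab_frame("side")[:,:,::-1]; crop(im,200,80,350,260,4,f"pics/d{n}.png")
E
python3 - <<'E'
from arc import *
go(np.arange(.1,.91,.1),.07)
print(r.read_t()); snap(3)
E
```

```text
0.1 [ 0.  -1.6 -5.5] [-0.1 -0.1  0.6] 0.118
0.2 [-0.2 -0.1 -3.1] [-0.1  0.1  0.5] 0.118
0.3 [-1.8  3.8 -3.4] [-0.1  0.4  0.6] 0.12
0.4 [-3.3  5.5 -1. ] [-0.2  0.8  0.6] 0.12
0.5 [-3.6  5.8  0.4] [-0.3  1.2  0.8] 0.119
0.6 [-3.7  6.9  3.3] [-0.5  1.7  1.1] 0.119
0.7 [-5.3  6.8  5.5] [-0.5  2.2  1.5] 0.119
0.8 [-7.2  8.6  9.8] [-0.6  2.8  1.8] 0.116
0.9 [-9.   9.9 15. ] [-0.7  3.5  2.4] 0.114
8.4833
```

View pics/s3.png

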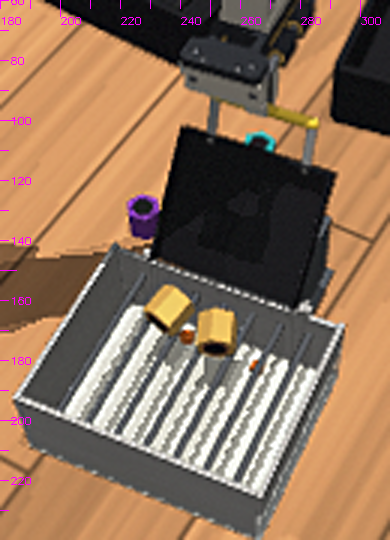

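View pics/d3.png

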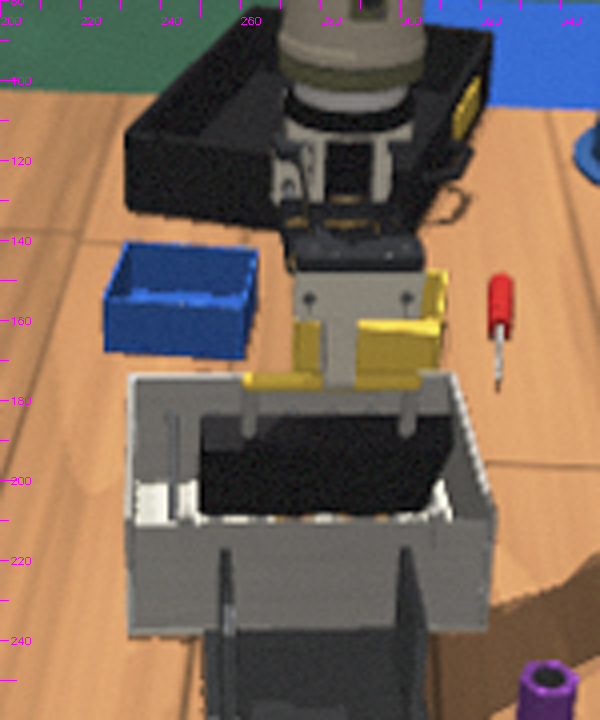

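Run:
```python
from arc import *
i=r.camera_info("side"); im=r.grab_frame("side")[:,:,::-1]
crop(im,250,130,320,190,10,"pics/d4.png")
t=r.read_tool_pos(); ay=np.array([-np.sin(YAW),np.cos(YAW),0])
print(t,w2px(i,[t,t+ay*.0235,t+ay*.006]))
for th in (.86,.88,.9,.92):
  b=np.array([S(x,.105+RR*np.cos(PH+th),.1+RR*np.sin(PH+th)) for x in(-.0515,0,.0485)]); print(th,w2px(i,b).round(1).tolist())
print(r.read_t())
```

```text
[0.4766123  0.24443878 0.25742455] [[283.37023896 175.33587704]
 [284.27383    180.00329509]
 [283.59793386 176.51190075]]
0.86 [[303.5, 176.1], [282.7, 176.4], [263.0, 176.6]]
0.88 [[303.4, 174.9], [282.6, 175.1], [262.9, 175.3]]
0.9 [[303.3, 173.6], [282.5, 173.8], [262.9, 174.0]]
0.92 [[303.2, 172.4], [282.4, 172.6], [262.8, 172.8]]
8.6333
```

View pics/d4.png

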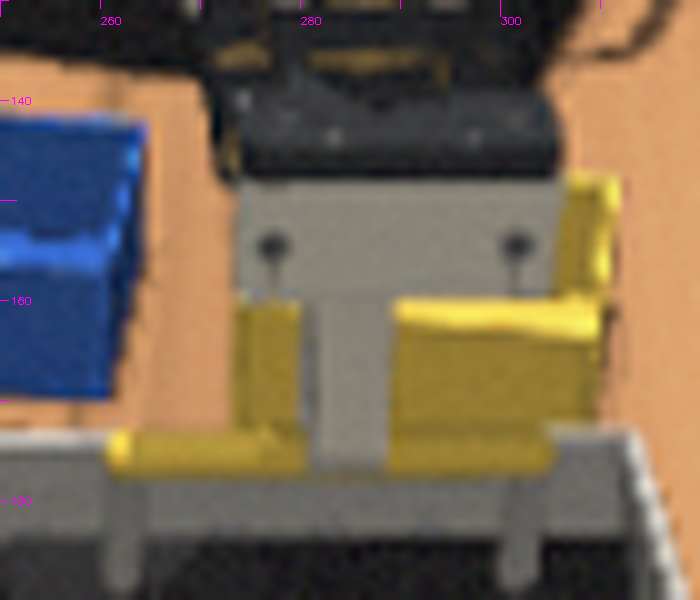

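Run:
```python
from arc import *
im=r.grab_frame("scene")[:,:,::-1]; crop(im,180,90,305,245,5 if 0 else 4,"pics/s5.png")
crop(im,215,95,300,175,7,"pics/s5b.png")
print(r.read_wrist_force(),r.read_t(),r.read_tool_pos()-tcp(.9))
```

```text
[-9.36027193  9.58232949 14.96485882] 8.6833 [-0.00079609  0.00371677  0.00227943]
```

View pics/s5.png

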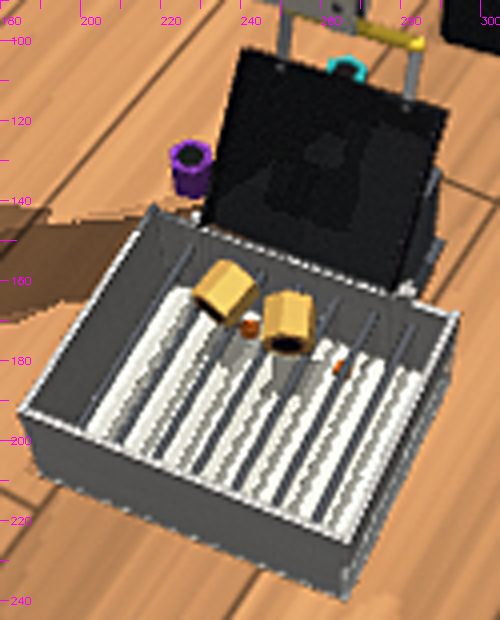

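View pics/s5b.png

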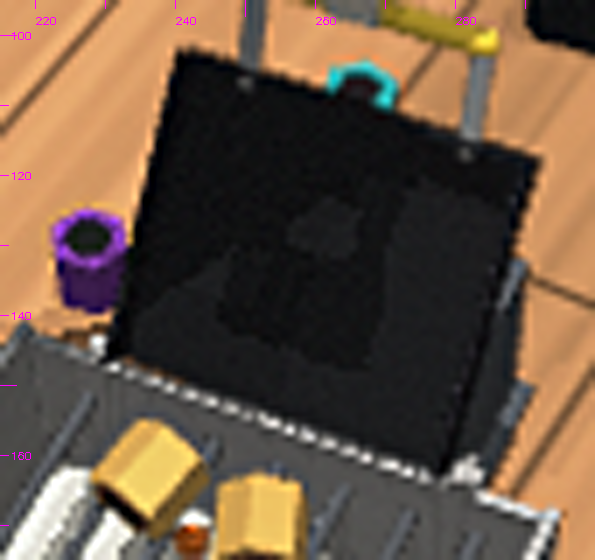

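The tray is empty and both couplings lie on the grate at about (236,163) and (252,170), with the tray at about 0.88 rad. The bar has crept towards the fingertips, so I won't tip any further. I'll lower along the same arc, where the rolling reverses.

Run:
```python
from arc import *
go([.85,.8,.75,.7],.03)
i=r.camera_info("side"); im=r.grab_frame("side")[:,:,::-1]
crop(im,250,130,320,210,8,"pics/d6.png"); print(r.read_t())
t=r.read_tool_pos(); print(w2px(i,[t]))
for th in (.64,.68,.72):
  b=S(0,.105+RR*np.cos(PH+th),.1+RR*np.sin(PH+th)); print(th,b[2]-t[2],w2px(i,b).round(1).tolist())
```

```text
0.85 [-7.7  8.5 13.7] [-0.7  3.7  2.1] 0.117
0.8 [-8.8  8.4 12.6] [-0.6  3.5  2. ] 0.115
0.75 [-6.3  8.1 10.2] [-0.6  3.1  1.7] 0.116
0.7 [-6.3  7.2  8.9] [-0.5  2.7  1.4] 0.12
10.5333
[[284.07757299 188.84915526]]
0.64 -0.0043138042160977 [[283.5, 191.5]]
0.68 0.0006380694879951077 [[283.4, 188.6]]
0.72 0.005371556431234964 [[283.2, 185.8]]
```

View pics/d6.png

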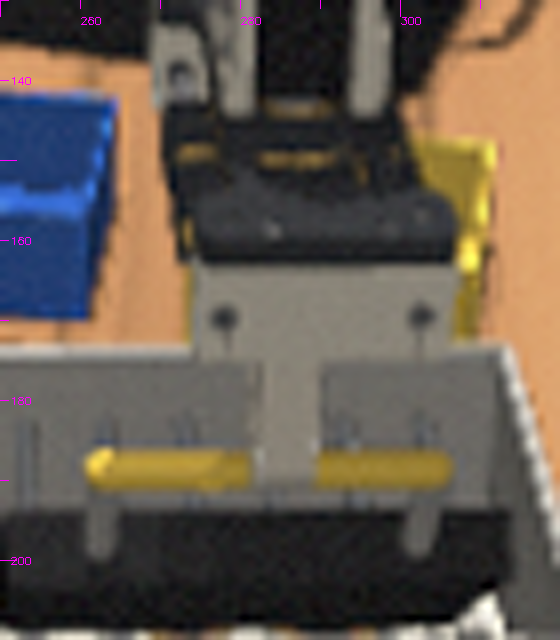

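The error shrinks on the way down as expected, with the bar at about row 188 and still between the pads. I'll continue down.

Run:
```python
from arc import *
go([.65,.6,.5,.4,.3,.2,.1,.06],.04)
i=r.camera_info("side"); im=r.grab_frame("side")[:,:,::-1]
crop(im,240,170,330,260,7,"pics/d7.png"); print(r.read_t())
```

```text
0.65 [-5.2  7.6  6.6] [-0.5  2.5  1.2] 0.121
0.6 [-4.7  7.   6. ] [-0.4  2.1  1. ] 0.121
0.5 [-3.4  5.4  3.9] [-0.3  1.5  0.8] 0.122
0.4 [-3.5  4.2  2. ] [-0.2  1.   0.5] 0.12
0.3 [-1.8  4.9  2. ] [-0.1  0.7  0.3] 0.121
0.2 [-3.4  5.   1.4] [0.  0.3 0.2] 0.12
0.1 [-2.9  4.4  0.6] [0.  0.1 0.2] 0.114
0.06 [-2.7  3.5  0.3] [0.  0.  0.1] 0.124
14.7083
```

View pics/d7.png

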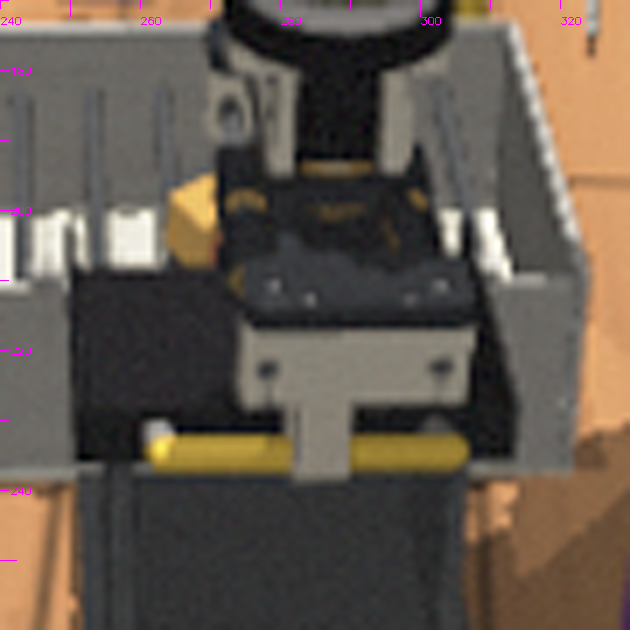

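Run:
```python
from arc import *
for t in (.03,0.0,-.006):
    h=r.movel(tcp(t),velocity=.015,max_force=7); print(t,h,r.read_tool_pos()[2],r.read_wrist_force(),r.read_gripper_width())
    if h: break
im=r.grab_frame("side")[:,:,::-1]
crop(im,240,170,330,260,7,"pics/d8.png"); print(r.read_t())
```

```text
0.03 False 0.13079004608193226 [-1.74873997  4.52453762 -0.97290098] 0.11635485685736952
0.0 True 0.12560608254813155 [-0.97897333 -0.34353443  5.07243097] 0.11822007495683876
15.675
```

View pics/d8.png

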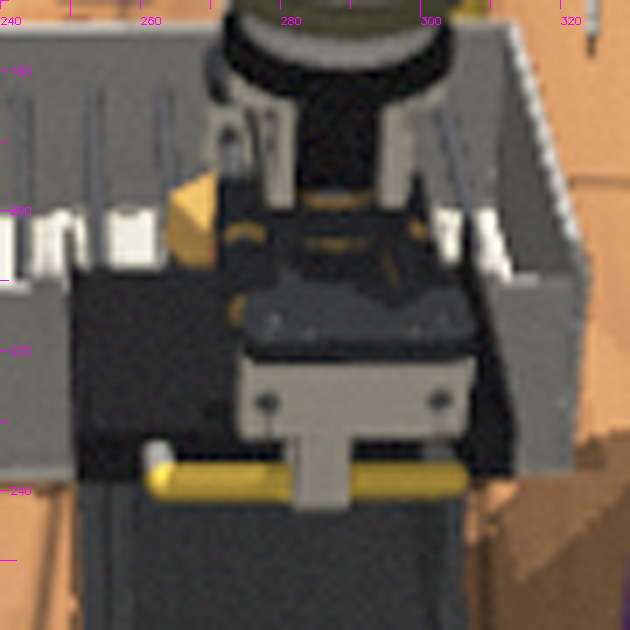

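Run:
```python
from arc import *
r.let_go(); print(r.read_gripper_width(),r.read_wrist_force())
r.movel(r.read_tool_pos()+[0,0,.13],velocity=.15)
r.reach(S(-.02,.04,.26),down(YAW+np.pi/2))
print(r.read_t(),r.read_tool_pos())
i=r.camera_info("wrist"); np.save("wi.npy",i,allow_pickle=True)
im=r.grab_frame("wrist")[:,:,::-1]; cv2.imwrite("pics/w9_raw.png",im); crop(im,100,0,450,290,2,"pics/w9.png")
im=r.grab_frame("side")[:,:,::-1]; crop(im,220,165,330,280,5,"pics/d9.png")
```

```text
0.9953738115820993 [ 0.29955568  0.62030672 -0.39634094]
19.0083 [0.4757897  0.08762509 0.25999019]
```

View pics/w9.png

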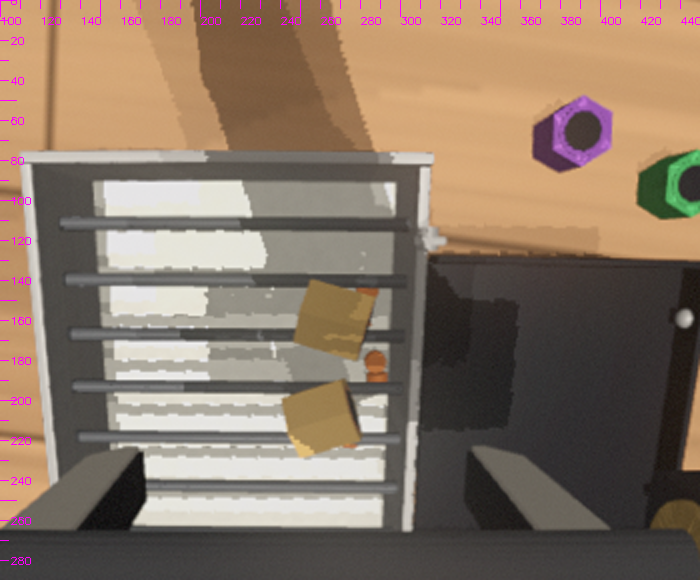

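View pics/d9.png

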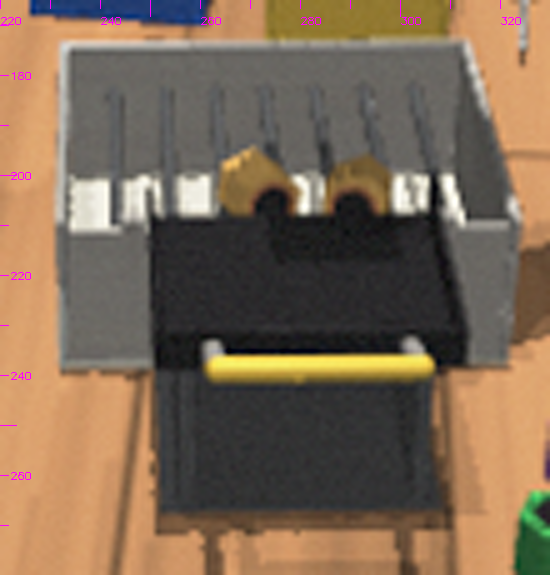

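Run:
```python
from h import *
im=cv2.imread("pics/w9_raw.png"); crop(im,230,130,310,235,7 if 0 else 7,"pics/w9c.png")
```

```text
(no output)
```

View pics/w9c.png

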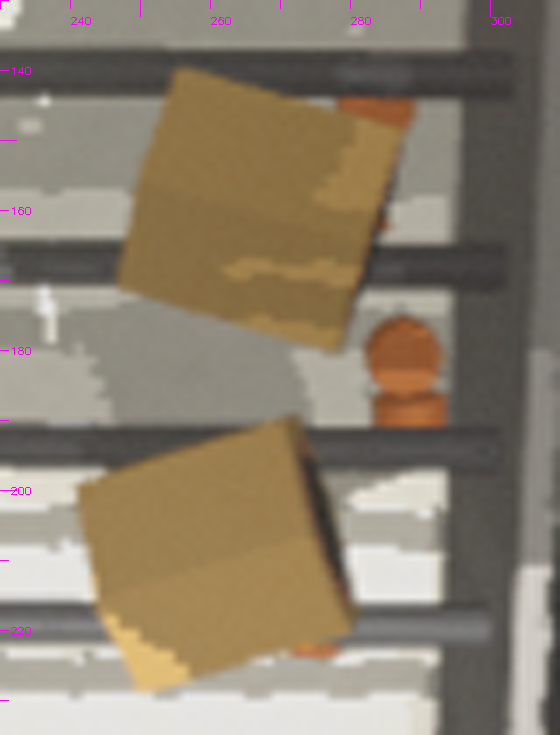

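Run:
```python
from h import *
i=np.load("wi.npy",allow_pickle=True).item()
def scr(w):
    d=w[:2]-P0; c,s=np.cos(YAW),np.sin(YAW); return np.array([c*d[0]+s*d[1],-s*d[0]+c*d[1]])
for z in (.09,.1):
  for n,q in dict(A=[(255,139.5),(287.5,147.5),(277,180.5),(247,171.5)],B=[(241,199.5),(271.5,189.5),(280.5,220),(249.5,228.5)]).items():
    w=np.array([px2w(i,p,z) for p in q]); s=np.array([scr(a) for a in w])*1e3
    print(n,z,s.round(0).tolist(),s.mean(0).round(1),w.mean(0).round(4))
    d=(w[1]-w[0]+w[2]-w[3])[:2]; e=(w[3]-w[0]+w[2]-w[1])[:2]
    print(" axis",np.degrees(np.arctan2(d[1],d[0])),np.degrees(np.arctan2(e[1],e[0])),np.hypot(*d)/2,np.hypot(*e)/2)
for b in (97,139.5,167.5,193.7): pass
print("bars",[scr(px2w(i,(270,b),.07)).round(3) for b in (139,167,193.7,219)], "wall",[scr(px2w(i,p,.094)).round(3) for p in ((303,210),(310,90))])
print("plugs",[scr(px2w(i,p,.01)).round(3) for p in ((286,179),(284,146),(275,223))])
```

```text
A 0.09 [[-67.0, 44.0], [-59.0, 80.0], [-22.0, 69.0], [-32.0, 35.0]] [-44.9  57. ] [0.4489 0.1005 0.09  ]
 axis 81.0200964824153 -9.082661592700337 0.035635825828106545 0.03704366911354029
B 0.09 [[-0.0, 29.0], [-12.0, 63.0], [24.0, 74.0], [35.0, 38.0]] [11.7 50.8] [0.5059 0.1004 0.09  ]
 axis 113.57149327097585 22.368775682252178 0.036682588482955636 0.03674375882217092
A 0.1 [[-68.0, 44.0], [-59.0, 78.0], [-24.0, 68.0], [-34.0, 36.0]] [-46.1  56.5] [0.4478 0.0999 0.1   ]
 axis 81.0200964824153 -9.082661592700342 0.03457014311574998 0.03593588511080723
B 0.1 [[-3.0, 29.0], [-14.0, 62.0], [21.0, 73.0], [31.0, 38.0]] [ 8.8 50.5] [0.503  0.0998 0.1   ]
 axis 113.57149327097582 22.368775682252167 0.035585602529007464 0.03564494358065908
bars [array([-0.067,  0.062]), array([-0.034,  0.062]), array([-0.002,  0.062]), array([0.029, 0.063])] wall [array([0.011, 0.099]), array([-0.118,  0.101])]
plugs [array([-0.009,  0.088]), array([-0.054,  0.084]), array([0.055, 0.074])]
```

Run:
```python
from plant import r
from h import *
i=np.load("wi.npy",allow_pickle=True).item()
t=r.read_tool_pos(); R=Ro.from_quat(r.read_eef_rot()).as_matrix()
for z in (0,-.02,-.04):
  for y in (.0465,.055,.064,-.0465,-.055,-.064):
    print(z,y,w2px(i,[t+R@[x,y,z] for x in(-.0075,.0075)]).round(0).tolist())
print(R[:,0])
s=r.camera_info("side"); ay=np.array([-np.sin(YAW),np.cos(YAW),0]); T=S(-.0015,.285,.1256)
print([w2px(s,T+ay*k)[0].round(1) for k in (0,.006,.015,.0235)])
im=cv2.imread("pics/w9_raw.png"); crop(im,100,200,430,330,2,"pics/w9f.png")
```

```text
0 0.0465 [[333.0, 251.0], [335.0, 227.0]]
0 0.055 [[348.0, 251.0], [350.0, 227.0]]
0 0.064 [[363.0, 251.0], [365.0, 227.0]]
0 -0.0465 [[174.0, 251.0], [172.0, 227.0]]
0 -0.055 [[159.0, 251.0], [157.0, 227.0]]
0 -0.064 [[144.0, 251.0], [142.0, 227.0]]
-0.02 0.0465 [[343.0, 267.0], [345.0, 240.0]]
-0.02 0.055 [[359.0, 267.0], [362.0, 240.0]]
-0.02 0.064 [[376.0, 267.0], [379.0, 240.0]]
-0.02 -0.0465 [[164.0, 267.0], [162.0, 240.0]]
-0.02 -0.055 [[148.0, 267.0], [146.0, 240.0]]
-0.02 -0.064 [[131.0, 267.0], [128.0, 240.0]]
-0.04 0.0465 [[355.0, 287.0], [358.0, 257.0]]
-0.04 0.055 [[374.0, 287.0], [377.0, 256.0]]
-0.04 0.064 [[393.0, 286.0], [397.0, 256.0]]
-0.04 -0.0465 [[152.0, 287.0], [149.0, 257.0]]
-0.04 -0.055 [[134.0, 287.0], [130.0, 257.0]]
-0.04 -0.064 [[115.0, 287.0], [111.0, 257.0]]
[-9.93915126e-01 -1.10148451e-01 -2.00366973e-04]
[array([284.4, 240.1]), array([284.6, 241.6]), array([285. , 243.8]), array([285.3, 246. ])]
```

View pics/w9f.png

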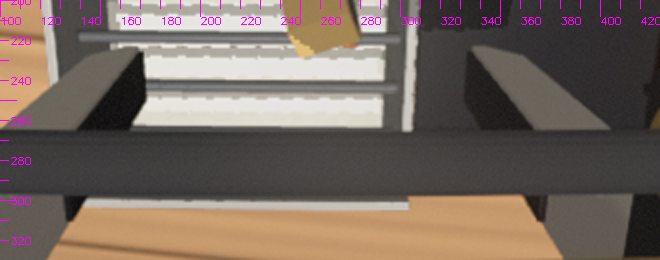

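Both couplings lie ridge-up on the grate with their axes near screen y. A is centred at about (−45,57) mm and B at about (10,51) mm in the screen frame. The bars and wall back-project to their known places. I'll take B first, gripping along its axis, with the hand offset so the +y finger fits inside the wall.

Run:
```python
from plant import r
from h import *
a=np.radians(113.5); u=np.array([np.cos(a),np.sin(a),0])
c=np.array([.5052,.1002,0]); q=down(a)
p=c-u*.0225
r.reach(p+[0,0,.17],q)
print(r.read_qpos().round(2))
h=r.movel(p+[0,0,.075],velocity=.1,max_force=10); print(h,r.read_tool_pos(),r.read_t())
if not h:
    r.grasp(30); print(r.read_gripper_width(),r.read_wrist_force())
    im=r.grab_frame("scene")[:,:,::-1]; crop(im,180,90,310,245,4,"pics/s10.png")
print(r.read_t())
```

```text
[ 0.09  0.46 -0.49  2.09  0.35  0.67  1.35]
False [0.51448488 0.07965509 0.07552796] 20.6833
0.41081458683344857 [ 0.00495095  0.43143483 -1.12821832]
21.6417
```

View pics/s10.png

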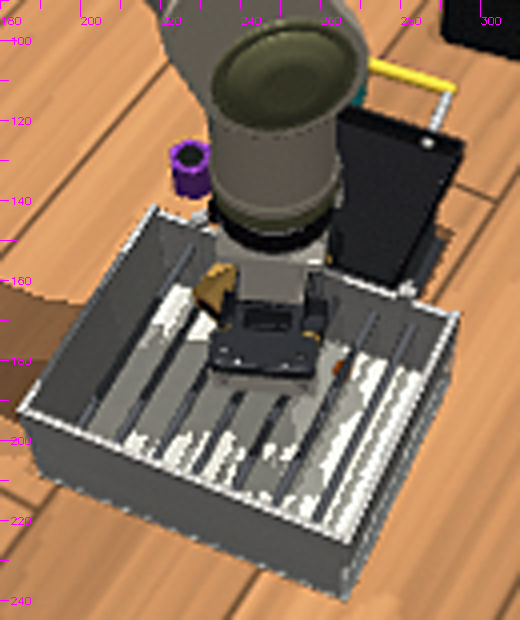

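Run:
```python
from plant import r
from h import *
t=r.read_tool_pos()
r.movel(t+[0,0,.03],velocity=.06); print(r.read_gripper_width(),r.read_wrist_force())
r.movel(t+[0,0,.125],velocity=.12); print(r.read_gripper_width(),r.read_wrist_force(),r.read_t())
im=r.grab_frame("side")[:,:,::-1]; crop(im,220,110,330,240,5,"pics/d11.png")
im=r.grab_frame("wrist")[:,:,::-1]; crop(im,100,100,430,300,2,"pics/w11.png")
```

```text
0.4100022784985825 [ 0.49262987 -0.06665145 -2.91361524]
0.40783770715473205 [ 0.5157573  -0.63135855 -2.09381882] 23.2333
```

View pics/d11.png

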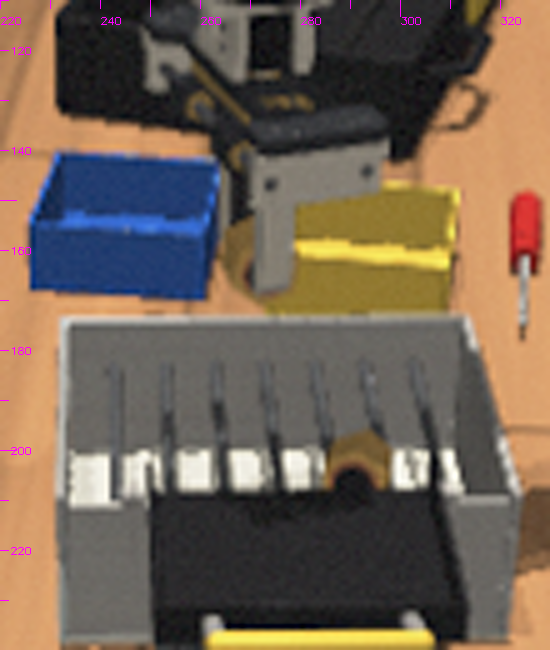

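View pics/w11.png

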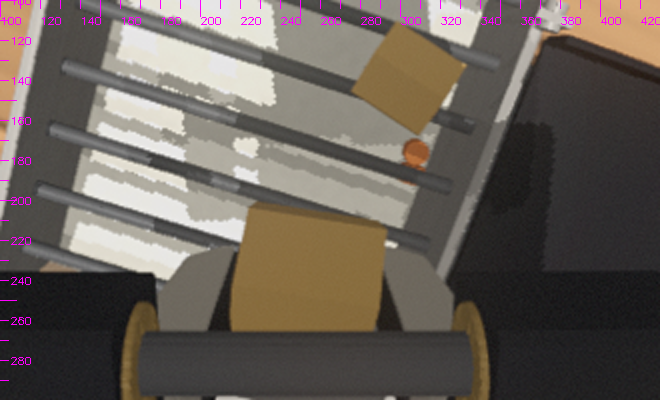

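B is held and only A remains on the grate. I'll cross-check the blue bin's position from the side camera before placing.

Run:
```python
from plant import r
from h import *
i=r.camera_info("side")
q=np.array([px2w(i,p,.055) for p in ((226.6,154.2),(261,155.6),(263.6,142),(231.4,140.6))]); print(q.round(3).tolist(),q.mean(0))
s=r.camera_info("scene")
im=r.grab_frame("scene")[:,:,::-1]
for y in (-5,-4,-3): 
  pass
c=np.array([.622,-.330]); y=np.radians(-5)
for sx,sy in((-1,1),(1,1),(1,-1),(-1,-1)):
  P=S(sx*.065,sy*.065,.055,c,y); print(w2px(s,P)[0].round(1),w2px(i,P)[0].round(1))
```

```text
[[0.682, -0.27, 0.055], [0.557, -0.269, 0.055], [0.554, -0.388, 0.055], [0.678, -0.389, 0.055]] [ 0.61792621 -0.32908032  0.055     ]
[200.9 283.7] [259.3 156.7]
[240.7 312.8] [223.9 153.9]
[208.5 358. ] [231.  139.4]
[168.  325.4] [264.2 141.9]
```

Run:
```python
from plant import r
from h import *
C=np.array([.620,-.330]); by=np.radians(-4); q=down(by+np.pi/2)
p=S(.024,0,0,C,by)
r.reach(p+[0,0,.2],q); print(r.read_qpos().round(2),r.read_t(),r.read_gripper_width())
h=r.movel(p+[0,0,.043],velocity=.15,max_force=8); print(h,r.read_tool_pos(),r.read_wrist_force())
im=r.grab_frame("scene")[:,:,::-1]; crop(im,150,230,270,370,4,"pics/s12.png")
print(r.read_t())
```

```text
[ 0.6   0.64 -0.34  1.6   0.24  0.94  1.68] 24.9667 0.4059631546887388
False [ 0.64461816 -0.33190095  0.04406873] [ 0.17284105 -0.13856725 -1.45286   ]
26.2167
```

View pics/s12.png

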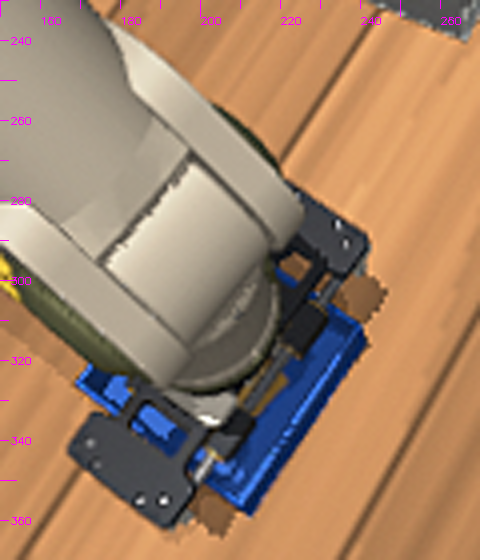

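The gripper is inside the blue bin's outline, centred along the jaw direction. I'll release, go back and look at A.

Run:
```python
from plant import r
from h import *
r.let_go(); r.movel(r.read_tool_pos()+[0,0,.16],velocity=.2)
r.reach(S(-.03,.05,.24),down(YAW+np.pi/2))
i=r.camera_info("wrist"); np.save("wi2.npy",i,allow_pickle=True)
im=r.grab_frame("wrist")[:,:,::-1]; cv2.imwrite("pics/w13_raw.png",im); crop(im,200,90,340,230,5,"pics/w13.png")
im=r.grab_frame("scene")[:,:,::-1]; crop(im,150,230,270,370,4,"pics/s13.png")
print(r.read_t())
```

```text
29.9667
```

View pics/w13.png

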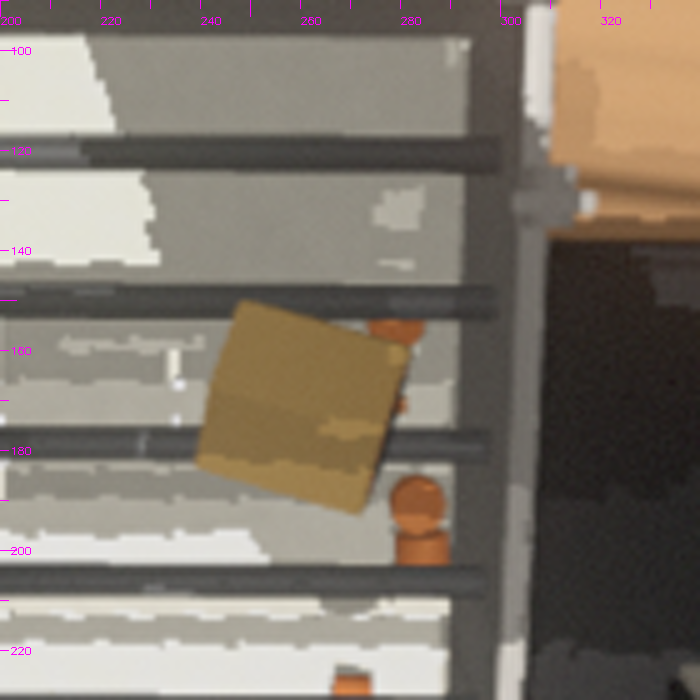

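View pics/s13.png

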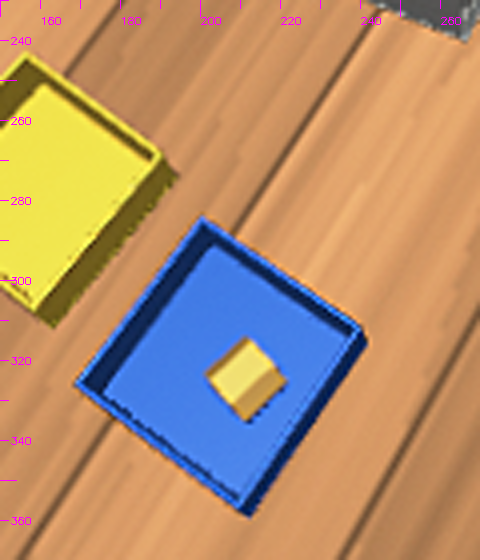

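Run:
```python
from plant import r
from h import *
i=np.load("wi2.npy",allow_pickle=True).item()
w=np.array([px2w(i,p,.091) for p in ((246,150),(279.5,160),(270,193),(239,183))]); c=w.mean(0)
d=(w[1]-w[0]+w[2]-w[3])[:2]; e=(w[3]-w[0]+w[2]-w[1])[:2]
a=np.arctan2(e[1],e[0]); print(c,np.degrees(a),np.degrees(np.arctan2(d[1],d[0])),np.hypot(*d)/2,np.hypot(*e)/2)
s=r.camera_info("scene"); print("B",px2w(s,(210,325),.022))
a=np.arctan2(d[1],d[0])-np.pi/2
for aa in (a,a+np.pi):
  for z in (.17,.074): print(np.round(r.ik([c[0],c[1],z],down(aa)),2) if r.ik([c[0],c[1],z],down(aa)) is not None else None)
```

```text
[0.44899504 0.09907647 0.091     ] -7.598592798024898 78.68684711591096 0.035083724727462955 0.035569199809607356
B [ 0.63494185 -0.33189808  0.022     ]
[-0.31  0.36 -0.04  2.24  0.02  0.54 -0.57]
[-0.33  0.54 -0.01  2.32  0.02  0.28 -0.56]
[ 0.22  0.45 -0.75  2.21  0.5   0.66  2.05]
[ 0.03  0.58 -0.52  2.3   0.73  0.43  1.85]
```

Run:
```python
from plant import r
from h import *
a=np.radians(-10); c=np.array([.449,.0991,0]); q=down(a)
r.reach(c+[0,0,.17],q)
h=r.movel(c+[0,0,.075],velocity=.1,max_force=10); print(h,r.read_tool_pos(),r.read_t())
if not h:
    r.grasp(30); print(r.read_gripper_width(),r.read_wrist_force())
    t=r.read_tool_pos()
    r.movel(t+[0,0,.03],velocity=.06); print(r.read_gripper_width(),r.read_wrist_force())
    r.movel(t+[0,0,.125],velocity=.12); print(r.read_gripper_width(),r.read_wrist_force(),r.read_t())
    im=r.grab_frame("side")[:,:,::-1]; crop(im,220,110,330,240,5,"pics/d14.png")
    im=r.grab_frame("wrist")[:,:,::-1]; crop(im,100,100,430,300,2,"pics/w14.png")
```

```text
False [0.44920846 0.09912404 0.07534759] 32.5417
0.38592795639950045 [-0.07300242  0.34008585 -1.38351631]
0.38814982133575665 [ 0.30946554  0.84538231 -1.37355996]
0.3861023000428483 [ 0.28836067 -0.24152513 -2.34109708] 35.0583
```

View pics/d14.png

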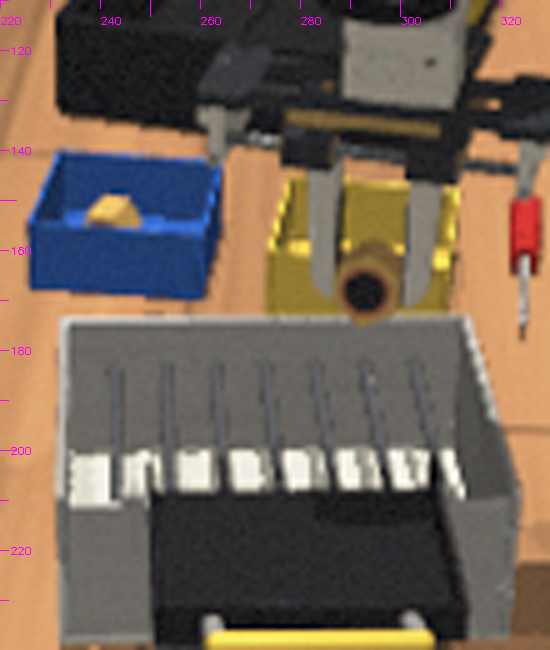

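View pics/w14.png

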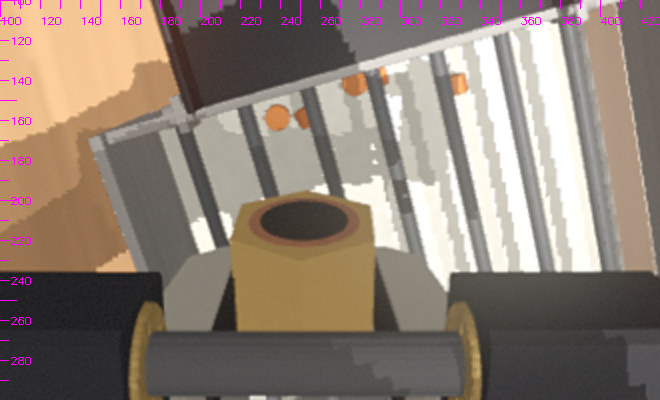

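A is held and the grate is clear. All five plugs show on the catch-box floor, at about (233,158), (247,158), (271,141), (286,137) and (323,141). B is in the bin. I'll place A next.

Run:
```python
from plant import r
from h import *
C=np.array([.620,-.330]); by=np.radians(-4); q=down(by+np.pi/2)
p=S(-.030,0,0,C,by)
r.movel(S(0,-.02,.2),velocity=.25)
r.reach(p+[0,0,.2],q); print(r.read_qpos().round(2),r.read_t(),r.read_gripper_width())
h=r.movel(p+[0,0,.045],velocity=.15,max_force=8); print(h,r.read_tool_pos(),r.read_wrist_force())
im=r.grab_frame("side")[:,:,::-1]; crop(im,210,110,320,200,6,"pics/d15.png")
print(r.read_t())
```

```text
[ 0.7   0.59 -0.44  1.72  0.31  0.9   1.64] 37.4 0.39081742458263397
False [ 0.59070997 -0.32810337  0.04594477] [ 1.12836238 -0.56897745 -2.3405862 ]
38.6333
```

View pics/d15.png

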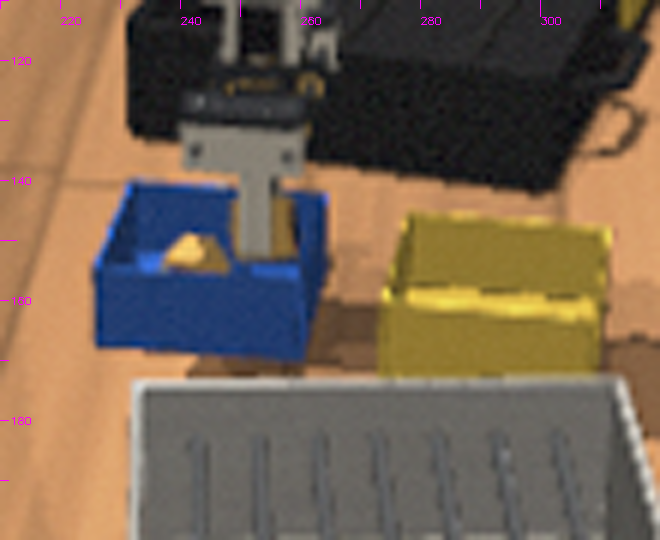

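The held coupling is inside the bin at about (253,150), beside B. I'll release it and check everything.

Run:
```python
from plant import r
from h import *
r.let_go(); t=r.read_tool_pos(); r.movel(t+[0,0,.18],velocity=.2)
r.reach([.62,-.1,.32],down(np.radians(86)))
r.pause(.5)
im=r.grab_frame("scene")[:,:,::-1]; cv2.imwrite("pics/s16.png",cv2.resize(im,(800,600))); crop(im,150,230,270,370,4,"pics/s16c.png")
im=r.grab_frame("side")[:,:,::-1]; cv2.imwrite("pics/d16.png",cv2.resize(im,(800,600)))
print(r.read_t(),r.read_wrist_force())
```

```text
42.2833 [-0.5329711  -0.06434289 -0.16706154]
```

View pics/s16.png

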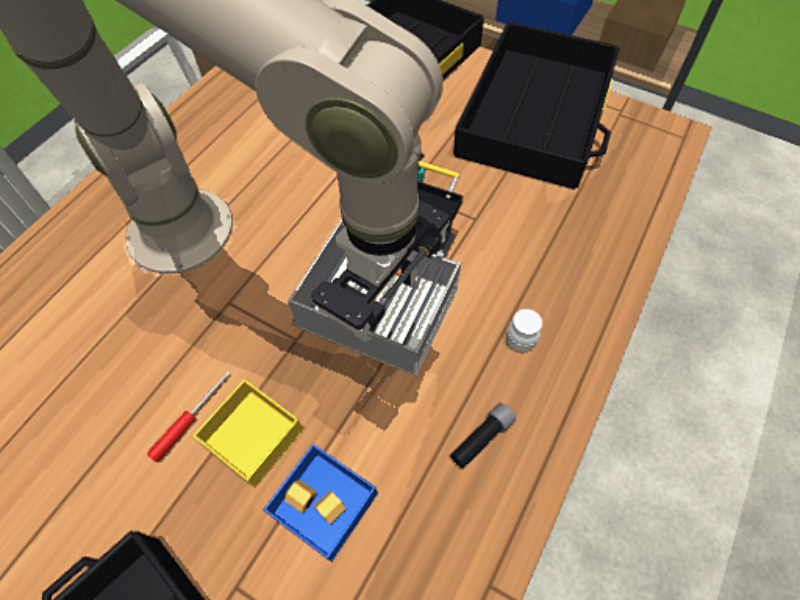

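View pics/s16c.png

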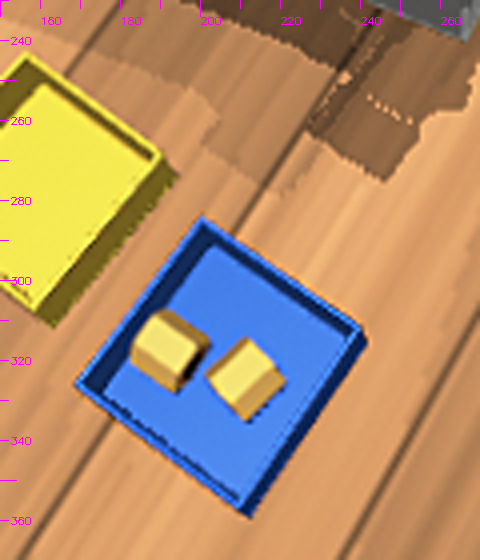

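View pics/d16.png

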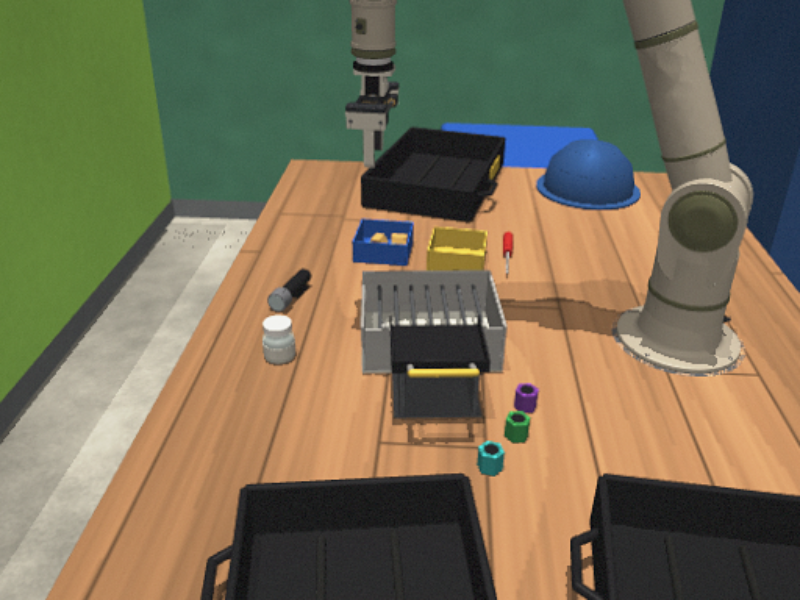

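Both couplings are in the blue bin at about (190,317) and (210,325), the tray is level and the bystanders are where they started. The arm is clear, so I'll hand in.

```bash
python3 -c "
from plant import r
print(r.finish_job())"
```

```text
the job is handed in; nothing more can be done
None
```

I tipped the tray, lowered it back to level under control, put both brass couplings in the blue bin and handed the job in at about 42 s.

- **Tipping:** the tray went up to about 0.88 rad, estimated from the side camera and the tool position, which is past the 0.8 needed but short of the 1.3 stop. I stopped there because the handle bar had crept to within about 0.5 mm of the fingertips, and the tray was already empty. Both couplings were resting on the grate, and I held there for about 0.2 s.
- **Lowering:** the tray came down in slow steps and the creep reversed. Contact came at the same height as when I first gripped the handle.
- **Couplings:** the +x one needed an off-centre grip because of the tray-side wall, and the gripper read about 38 mm on it instead of 36. Both were released from just above the bin floor.
- **Last checks:**
  - Both couplings lie inside the upright blue bin, and the tray is level.
  - The jar, torch, screwdriver, yellow bin and look-alikes appear unmoved by eye; I did not measure them.
  - All five plugs were on the catch-box floor when I last saw it, just after lifting the second coupling. The arm hid part of the box in the final view.
  - The tool force was near zero and the arm was clear of everything.

No check failed or disagreed, apart from the creep and the gripper reading above.

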